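Free the ratchet pawl and push the cassette press down

ROBOT

A 6-joint arm with a two-finger parallel gripper is mounted at the origin on the work surface. World frame = base frame: x ahead of the robot, y to its left, z up, the work surface at z = 0. Lengths are in m, angles in rad, forces in N, time in s.
With the tool pointing down it reaches from about 0.275 to 0.875 m from the base axis. Payload 12.5 kg.
Tool frame: the origin (TCP) lies midway between the tips of the shut fingers; the grasp point (between the pads) lies 19 mm behind it; z points along the fingers, y is the direction in which the jaws open and shut (so a half turn about z gives the same grasp; the last joint's range is limited). The gripper opens to 85 mm and grips with 20 to 120 N. Pads are 22 mm wide; open, the fingers measure 114 mm over their backs; the gripper's body (76 mm by 85 mm) begins 54 mm behind the grasp point. The pads swing forward as they close: fully open they stand 13 mm farther back than shut.
Start: joints at [1.164, 0.351, 1.652, -0, 1.139, -0.085], TCP at [0.174, 0.522, 0.231] pointing down, gripper open.
Joint ranges: [-2.75, 2.75], [-0.79, 2.1], [0.01, 2.65], [-1.57, 4.71], [0.07, 3.14], [-2.87, 2.87]. Speed limits (rad/s): [2.22, 2.22, 2.79, 3.14, 3.14, 3.14].

INTERFACE

Orientations are given as a unit quaternion [x, y, z, w].
In Python, from station import telemetry, get_image, workorder, trace, place_of gives the robot as it stands.
- The arm moves only by the tool play_rows, never from a script. Its argument "rows" is a list of rows, each an object with "linear": the shift along the tool's x, y, z as a fraction of full scale, a list of three; "twist": the turn about the tool's z as a fraction of full scale; "claw": the closure, from -1 (fully open) to 1 (shut). In form: [{"linear": [tx, ty, tz], "twist": twist, "claw": claw}, ...]. A call has 1 to 10 rows; each row shifts and turns the commanded pose from where the row before left it, along the tool's axes as they then stand; what a row does not reach is not made up. Full scale, the value 1, is 0.5 m for a shift and 90 degrees for a turn. A row lasts 1/12 s, in which the tool goes at most 41.7 mm and 7.16 degrees, less where a joint would pass 70% of its speed; a pose out of reach is approached as far as the arm can. A call with a number of a shift or a turn outside -1 to 1 is refused whole. A call with a gripper value outside its range is refused whole. The fingers move at their own pace and stop on an object; "grip_force" is the grip in N (left out, the last holds). Time passes only in rows, so rows that do not move let the fingers close. It gives the time, the measured TCP pose, the force and the opening at its end, in the units of the state.
- telemetry.get_obs(): the state, without advancing time (a new reading comes with each control period).
- get_image(name): name is "scene" or "top" or "wrist"; returns a dict with "pixels" (384x512x3 uint8, blue, green, red), "fx", "fy", "cx", "cy" (pixels), "extrinsics" (4x4, takes a point from camera to world coordinates). Camera axes: x right, y down, z forward; pixel columns grow to the right and rows downward; lengths in m; the calibration is good to about 2 mm. A picture is of the moment at which its call begins. There is no depth.
- workorder.finish_job(): hands the job in, once; it reports no verdict.
Trained networks look in the newest picture that a camera, given by its name, has taken for a name from the list of things; names that differ only in an ending like _2 or _b are one class to them, and where a whole thing is asked for, a point or a joint stands for the part that bears it (a point fixed in the world has none). Each returns a list of dicts, best first, with "score" (0 to 1); they miss things now and then, are a little off and sometimes report something else, mostly with a low value. They report only what shows in the picture. A call takes as long as a camera call.
- trace(label, camera): "pixels" (384x512 bool, what is visible of it) and "xy" ([column, row] in pixels, amid what is visible of it).
- place_of(label, camera): "xy" ([column, row] in pixels: a listed point, or the origin of a listed thing).
The state is a dict: "time_s": time; "joint_positions": joint angles; "qvel": joint speeds; "effort": joint torques, N m; "tcp_pos": TCP position; "tcp_rot": TCP orientation; "force": force on the tool from outside, world axes, zero at the start; "ft_torque": the same for the moment, N m; "grip_width": finger opening in m.
Only numpy, scipy, OpenCV 4.12 (cv2) and the standard library are available. Lean on these libraries where they do the work, as an engineer would, in place of code of your own. Each camera call takes 0.05 s, during which the arm holds its last target.

TASK

Close the lid of the tissue cassette lying in the bench press, using only the fingertips: press down the tab of the ratchet pawl until its nose is well clear of the toothed wheel and leave it free, then push the arm down by its pad, past the teeth, until it is fully home on the cassette. Do not force or lift the arm while the pawl is engaged, and leave the other things on the bench where they are.

Things in the scene. Friction and masses are not known exactly. Their poses are not given: they have to be found in the camera images.
- press: White bench press fixed to the bench; plate 120 (x) by 260 (y) by 20 mm, origin at the centre of its underside, z up. The arm runs along -y from a hinge (axis along x) at y = +40 mm, 90 mm up. The pawl's pivot (axis along x) is at y = +100 mm, 135 mm up. A toothed steel wheel on the hinge axis (radius 58 mm, 12 mm thick, at x = +12 mm) turns with the arm.
- hinge_point (a point): Point on the arm's hinge axis, in the middle plane of the arm's bar, 90 mm above the bench.
- pad_top (a point): Centre of the top of the black rubber pad at the arm's free end (40 mm along press x, 50 mm along the arm, 18 thick): 165 mm along the arm from the hinge and 12 mm above its level when home; about 180 to 200 mm above the bench at the start, 102 when home. It moves on a circle about the hinge axis. Once the pawl is free, 5 to 12 N here moves the arm; it stays where it is left.
- pawl_tab (a point): Centre of the top of the ribbed steel tab at the pawl's tail (34 mm along press x, 26 along y), at press x = +12, y = +145 mm, 165 mm up while engaged. The pawl is a seesaw: pressing the tab down about 20 mm (it also swings 9 mm towards press +y) lifts the nose out of the teeth. Stiff pivot (3 to 4 N), no spring: it stays where it is left.
- lid_top (a point): Centre of the top of the white cassette lid (36 mm along press x, 46 along y) on a block under the arm, at press x = -20, y = -55 mm; 55 mm above the bench at the start, 50 when closed.
- press_arm (a joint): Angle of the arm above level, rad: 0 = fully home (hard stop, level), about 0.52 to 0.60 at the start. With the pawl engaged a tooth meets the nose at about 0.50 and the arm goes no lower.
- press_pawl (a joint): Pawl angle, rad: about 0 = engaged, nose between the teeth; the nose is clear of the teeth from 0.17; 0.40 = hard stop, fully free. Grows as the tab goes down.
- cassette_lid (a joint): How far the cassette's lid is pressed down, m: 0 = standing 5 mm proud, 0.005 when the arm is home. The arm's shoe presses it (6 N) in the last 0.07 rad of the arm's travel.
- pot_a: Bystander: closed specimen pot, 44 mm across, 55 mm tall, on the robot's side of the press; origin at the centre of its underside.
- pot_b: Bystander: closed specimen pot, 44 mm across, 55 mm tall, beyond the press; origin at the centre of its underside.
- cassette_a: Bystander: loose white cassette, 28 by 40 by 12 mm, flat on the bench beyond the arm; origin at the centre of its underside.
- cassette_b: Bystander: loose white cassette, 28 by 40 by 12 mm, flat on the bench on the robot's side of the arm; origin at the centre of its underside.
- wash_bottle: Bystander: white wash bottle with a thin spout, 68 mm across, 185 mm tall; origin at the centre of its underside.
- beaker: Bystander: open steel beaker, 72 mm across, 80 mm tall; origin at the centre of its underside.
- slide_box: Bystander: grey slide box, 90 by 100 by 34 mm; origin at the centre of its underside.
- brush: Bystander: small brush, 160 mm long, lying on the bench to the robot's right of the press; origin under its middle.

How it is judged:
On the way, in this order (a step that is already met when the one before it is completed fails the run):
1. the pawl is pressed free of the teeth while the arm is still up (value of joint press_pawl above 0.22 rad and value of joint press_arm above 0.44 rad), for 0.2 s.
2. the arm is pushed down fully home and the cassette lid is pressed shut (value of joint press_arm below 0.025 rad and value of joint cassette_lid above 0.003 m), for 0.2 s.
At the end, for the whole second after the job is handed in: The arm is down and at rest, less than 0.025 rad (about 4 mm at the pad) above its stop, the cassette lid is pressed down more than 3 mm, and the pawl is still free (over 0.17 rad) (all of step 2 and value of joint press_pawl above 0.17 rad and velocity of joint press_arm below 0.05 rad/s); the robot touches nothing.
It fails at once if the arm is lifted above where it stood (value of joint press_arm above 0.67 rad).
It fails at once if the arm is forced down past the teeth with the pawl engaged (value of joint press_arm below 0.44 rad and value of joint press_pawl below 0.1 rad).
It fails at once if a bystander is moved more than 25 mm, lifted or carried off (distance of any of pot_a, pot_b, cassette_a, cassette_b, wash_bottle, beaker, slide_box, brush from where it was at the start of the episode above 0.025 m).
It fails at once if a pot, bottle or beaker is knocked over (angle between any of pot_a, pot_b, wash_bottle, beaker's own z axis and vertical above 0.6 rad).
It also fails if it takes over 40 s, if anything falls off the work surface, if the arm or the gripper's body presses on something with over 40 N, if the wrist force passes 120 N, or if a joint passes its speed limit or range.

## Working session

There is one attempt and no reset: what is moved stays moved. The work goes in short steps, Python scripts to look and compute and a tool call to move; the robot and the scene stay as the last step left them, time stands still between calls to the robot, and variables do not carry over. Pictures are saved under pics/ and viewed, and the job is handed in when it is done.

Besides the shell and the picture viewer there is one more tool, called after "Emit:" as name([rows], argument=value, ...), one row to a line, values as JSON. play_rows: Moves the arm, as the interface text tells. Its arguments: {"type":"object","properties":{"rows":{"type":"array","items":{"type":"object","properties":{"linear":{"type":"array","items":{"type":"number"}},"twist":{"type":"number"},"claw":{"type":"number"}}}},"grip_force":{"type":"number"}},"required":["rows"]}

```bash
ls; mkdir -p pics; cat > h.py <<'E'
import numpy as np, cv2
from station import telemetry, get_image, workorder, trace, place_of
def ray(im,xy):
    E=np.array(im["extrinsics"]); d=np.array([(xy[0]-im["cx"])/im["fx"],(xy[1]-im["cy"])/im["fy"],1.])
    return E[:3,3],E[:3,:3]@d
def atz(im,xy,z):
    o,d=ray(im,xy); return o+d*(z-o[2])/d[2]
def tri(im1,a,im2,b):
    o1,d1=ray(im1,a);o2,d2=ray(im2,b)
    d1/=np.linalg.norm(d1);d2/=np.linalg.norm(d2)
    s=np.linalg.lstsq(np.c_[d1,-d2],o2-o1,rcond=None)[0]
    p,q=o1+s[0]*d1,o2+s[1]*d2
    return (p+q)/2,np.linalg.norm(p-q)
def proj(im,p):
    E=np.linalg.inv(np.array(im["extrinsics"])); c=E[:3,:3]@p+E[:3,3]
    return [im["fx"]*c[0]/c[2]+im["cx"],im["fy"]*c[1]/c[2]+im["cy"]]
E
cat > a.py <<'E'
from h import *
o=telemetry.get_obs();print(o)
ims={}
for c in ["scene","top","wrist"]:
    im=get_image(c);ims[c]=im
    print(c,np.array(im["extrinsics"])[:3,3].round(3),np.array(im["extrinsics"])[:3,2].round(2),im["fx"])
    cv2.imwrite(f"pics/{c}0.png",im["pixels"])
P={}
for n in ["hinge_point","pad_top","pawl_tab","lid_top","press"]:
    for c in ["scene","top","wrist"]:
        r=place_of(n,c)
        for q in r[:2]: print(n,c,np.round(q["xy"],1),round(q["score"],2))
        if r:P[n,c]=r[0]["xy"]
for n in ["hinge_point","pad_top","pawl_tab","lid_top","press"]:
    if (n,"scene") in P and (n,"top") in P:
        p,e=tri(ims["scene"],P[n,"scene"],ims["top"],P[n,"top"]);print(n,p.round(4),round(e,4))
for n in ["pot_a","cassette_a","wash_bottle","beaker","slide_box","brush"]:
    for q in place_of(n,"top")[:2]: print(n,atz(ims["top"],q["xy"],0).round(3),round(q["score"],2))
E
python3 a.py
```

```text
pics
{'time_s': 0.0, 'joint_positions': array([ 1.16442532e+00,  3.51261238e-01,  1.65246041e+00,  1.59781060e-05,
        1.13907888e+00, -8.45879653e-02]), 'qvel': array([ 3.90175977e-04, -5.25577358e-04,  6.22542547e-05, -1.18197799e-03,
       -1.38970574e-03,  2.10863520e-03]), 'effort': array([-1.59219217e-03, -5.06109524e+01, -2.91395992e+01, -2.10866556e-04,
        4.66973594e-03,  1.26957175e-05]), 'tcp_pos': array([0.17377193, 0.5214653 , 0.23073092]), 'tcp_rot': array([ 1.60201553e-01,  9.87084139e-01, -5.84069260e-04, -1.53806367e-04]), 'force': array([-0.25359719, -0.12137089, -0.4797559 ]), 'ft_torque': array([ 0.05622419, -0.07508474, -0.05666931]), 'grip_width': 0.08534288090832627}
scene [ 0.985 -0.786  1.297] [-0.27  0.53 -0.8 ] 473.4957067748419
top [0.367 0.02  1.275] [ 0.16 -0.02 -0.99] 439.06919850494864
wrist [0.107 0.544 0.374] [ 0.26 -0.09 -0.96] 317.9632655188742
hinge_point scene [231.3 191.5] 0.83
hinge_point scene [221.6 206.2] 0.25
hinge_point top [272.2 212.7] 0.82
hinge_point top [388.7 166.4] 0.51
pad_top scene [218.9 207.2] 0.71
pad_top scene [225.6 220.5] 0.48
pad_top top [320.1 191.7] 0.7
pad_top top [270.4 211.4] 0.64
pawl_tab scene [251.2 154.2] 0.6
pawl_tab top [225.6 204.5] 0.88
pawl_tab top [128.1 225. ] 0.53
lid_top scene [224.5 223.9] 0.66
lid_top scene [193.8 244.2] 0.42
lid_top top [303.3 204.5] 0.49
press scene [280.7 132.7] 0.56
press top [281.1 204.3] 0.74
hinge_point [ 0.5072 -0.0356  0.1035] 0.0066
pad_top [ 0.5449 -0.1547  0.1952] 0.0045
pawl_tab [0.5176 0.0837 0.1678] 0.001
lid_top [ 0.5345 -0.1258  0.0597] 0.0043
press [ 0.5636 -0.0058  0.3637] 0.1617
pot_a [ 0.425 -0.079  0.   ] 0.59
pot_a [ 0.649 -0.044  0.   ] 0.51
cassette_a [ 0.473 -0.197  0.   ] 0.67
cassette_a [ 0.668 -0.142  0.   ] 0.64
wash_bottle [ 0.655 -0.394  0.   ] 0.86
beaker [0.485 0.374 0.   ] 0.83
slide_box [0.618 0.361 0.   ] 0.9
brush [ 0.441 -0.368  0.   ] 0.96
brush [0.626 0.369 0.   ] 0.32
```

```bash
python3 - <<'E'
import cv2
a=cv2.imread("pics/scene0.png")[90:290,120:370];cv2.imwrite("pics/s_c.png",cv2.resize(a,None,fx=3,fy=3,interpolation=2))
a=cv2.imread("pics/top0.png")[120:300,190:440];cv2.imwrite("pics/t_c.png",cv2.resize(a,None,fx=3,fy=3,interpolation=2))
E
```

```text
(no output)
```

View pics/s_c.png

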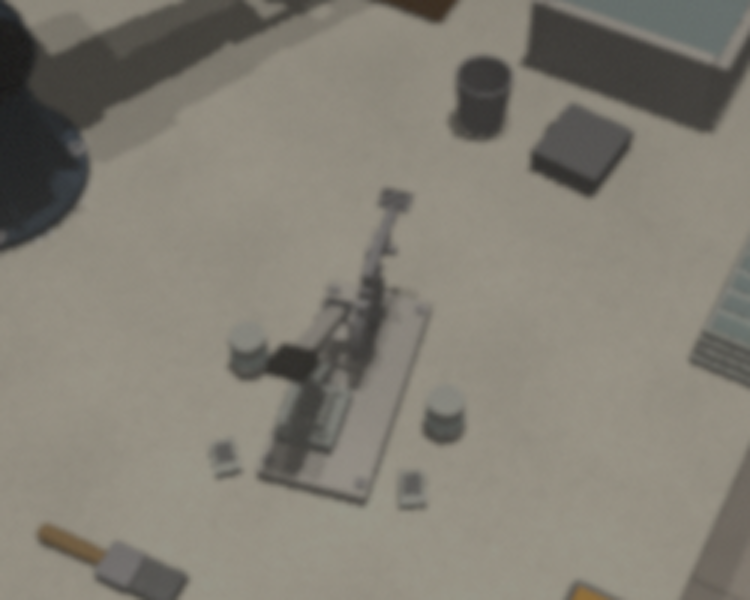

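View pics/t_c.png

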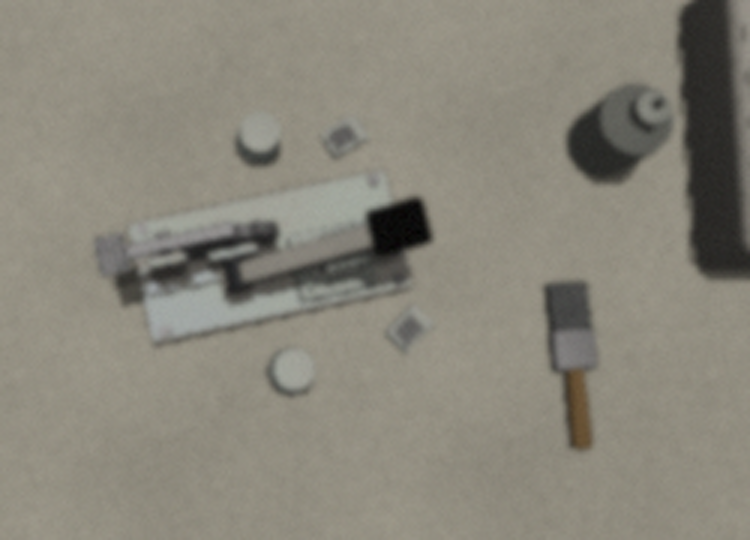

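View pics/top0.png

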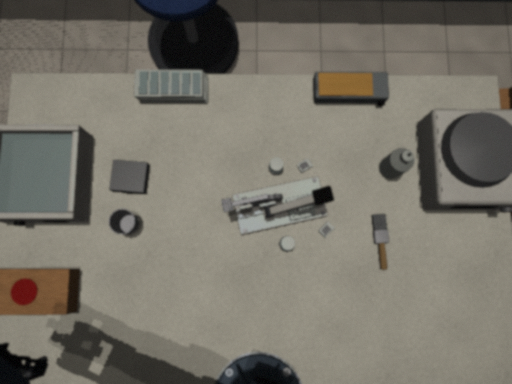

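Scene crop: tab at about (252,156) and black pad at (218,211). Top view: tab at (227,204) and pad at (323,195), with the plate running left to right and the pots and cassettes on either side. Next I'll fit the press pose from the plate corners and check the points against it.

```bash
cat > b.py <<'E'
from h import *
from scipy.optimize import least_squares
T=get_image("top");S=get_image("scene")
ct=np.array([(132,225),(382,172),(410,287),(155,343)])/3+[190,120]
# scene plate corners: right-top, bottom-right, bottom-left
cs=np.array([(430,308),(364,495),(263,472)])/3+[120,90]
# press corners: world +x far = press +x ; left = +y
loc=np.array([[.06,.13,.02],[.06,-.13,.02],[-.06,-.13,.02],[-.06,.13,.02]])
loc_s=np.array([[.06,.13,.02],[.06,-.13,.02],[-.06,-.13,.02]])
def W(v,l):
    c,s=np.cos(v[2]),np.sin(v[2]); return np.array([v[0]+c*l[0]-s*l[1],v[1]+s*l[0]+c*l[1],l[2]])
def f(v):
    return np.r_[[np.subtract(proj(T,W(v,l)),m) for l,m in zip(loc,ct)],[np.subtract(proj(S,W(v,l)),m) for l,m in zip(loc_s,cs)]].ravel()
r=least_squares(f,[.53,-.05,0.1],loss="soft_l1");v=r.x
print(v.round(4),r.fun.reshape(-1,2).round(1))
for n,l in dict(tab=[.012,.145,.165],hinge=[-.02,.04,.09],hinge0=[0,.04,.09],lid=[-.02,-.055,.055]).items():
    p=W(v,l);print(n,p.round(4),np.round(proj(T,p),1),np.round(proj(S,p),1))
for x in (-.02,0):
  for a in (.52,.6,0):
    l=[x,.04-.165*np.cos(a)+.012*np.sin(a),.09+.165*np.sin(a)+.012*np.cos(a)]
    p=W(v,l);print("pad",x,a,p.round(4),np.round(proj(T,p),1),np.round(proj(S,p),1))
for n in ["press_arm","pad_top","press_pawl","pawl_tab","press"]:
  for c in ["top","scene"]:
    q=trace(n,c)
    if q: 
      m=q[0]["pixels"].astype(np.uint8); print(n,c,q[0]["score"],q[0]["xy"],m.sum(),cv2.boundingRect(m))
E
python3 b.py
```

```text
[ 0.5378 -0.0647  0.2221] [[-2.4 -0.6]
 [ 1.2 -2.2]
 [ 2.  -0.7]
 [-1.1  0.6]
 [-0.3 -2.5]
 [-0.1  0.7]
 [-3.7 -0.9]]
tab [0.5175 0.0794 0.165 ] [227.4 204.8] [250.7 155.6]
hinge [ 0.5094 -0.0301  0.09  ] [269.2 211.5] [231.9 193.2]
hinge0 [ 0.529  -0.0257  0.09  ] [267.5 204.4] [237.9 194.6]
lid [ 0.5304 -0.1227  0.055 ] [301.6 205.6] [223.2 223.5]
pad -0.02 0.52 [ 0.5397 -0.1639  0.1824] [323.5 195.3] [216.7 211.3]
pad -0.02 0.6 [ 0.538  -0.1563  0.1931] [321.2 195.3] [217.3 207. ]
pad -0.02 0 [ 0.5458 -0.191   0.102 ] [328.6 197.7] [215.2 234.2]
pad 0 0.52 [ 0.5592 -0.1595  0.1824] [321.6 187.6] [223.4 212.9]
pad 0 0.6 [ 0.5575 -0.1519  0.1931] [319.3 187.6] [224.1 208.5]
pad 0 0 [ 0.5653 -0.1866  0.102 ] [326.8 190.6] [221.7 235.7]
press_arm top 0.62 [302.5, 204.9] 906 (253, 187, 80, 31)
press_arm scene 0.88 [229.0, 208.2] 531 (208, 181, 40, 38)
pad_top top 0.72 [301.2, 199.6] 1037 (253, 186, 82, 32)
pad_top scene 0.94 [233.4, 199.3] 551 (209, 182, 39, 36)
press_pawl top 0.66 [239.1, 200.2] 343 (222, 194, 47, 18)
press_pawl scene 0.77 [244.9, 165.6] 192 (240, 153, 17, 33)
pawl_tab top 0.64 [281.6, 204.5] 3992 (222, 177, 113, 58)
pawl_tab scene 0.68 [246.1, 160.3] 199 (241, 152, 16, 32)
press top 0.88 [280.6, 206.7] 3896 (222, 177, 112, 58)
press scene 0.84 [234.8, 217.4] 3070 (206, 152, 57, 106)
```

The plate fit and the network points agree to about 4 mm. The press yaw is about 0.22 rad, the tab is at about (0.518, 0.081, 0.166), and the bar lies at press x = -20. I'll close the fingers and turn the tool so its x axis lies along press y.

Emit:
play_rows([
  {"linear": [0, 0, 0], "twist": 0.0655, "claw": 1},
  {"linear": [0, 0, 0], "twist": 0.0655, "claw": 1},
  {"linear": [0, 0, 0], "twist": 0.0655, "claw": 1},
  {"linear": [0, 0, 0], "twist": 0.0655, "claw": 1},
  {"linear": [0, 0, 0], "twist": 0.0655, "claw": 1},
  {"linear": [0, 0, 0], "twist": 0.0655, "claw": 1},
  {"linear": [0, 0, 0], "twist": 0.0655, "claw": 1},
  {"linear": [0, 0, 0], "twist": 0.0655, "claw": 1},
  {"linear": [0, 0, 0], "twist": 0.0655, "claw": 1},
  {"linear": [0, 0, 0], "twist": 0.0655, "claw": 1},
], grip_force=40)

```text
time_s: 2.63
tcp_pos: [0.1739, 0.5218, 0.2313]
tcp_rot: [0.627, 0.779, -0.0, -0.0]
force: [1.2, -0.1, -0.2]
grip_width: 0.0001
```

Emit:
play_rows([
  {"linear": [-0.05, 0.024, 0], "twist": 0, "claw": 1},
  {"linear": [-0.05, 0.024, 0], "twist": 0, "claw": 1},
  {"linear": [-0.05, 0.024, 0], "twist": 0, "claw": 1},
  {"linear": [-0.05, 0.024, 0], "twist": 0, "claw": 1},
  {"linear": [-0.05, 0.024, 0], "twist": 0, "claw": 1},
  {"linear": [-0.05, 0.024, 0], "twist": 0, "claw": 1},
  {"linear": [-0.05, 0.024, 0], "twist": 0, "claw": 1},
  {"linear": [-0.05, 0.024, 0], "twist": 0, "claw": 1},
  {"linear": [-0.05, 0.024, 0], "twist": 0, "claw": 1},
  {"linear": [-0.05, 0.024, 0], "twist": 0, "claw": 1},
])

```text
time_s: 3.47
tcp_pos: [0.3463, 0.3029, 0.2314]
tcp_rot: [0.625, 0.781, 0.0, 0.0]
force: [0.5, 1.0, -0.4]
grip_width: 0.0
```

Emit:
play_rows([
  {"linear": [-0.05, 0.024, 0], "twist": 0, "claw": 1},
  {"linear": [-0.05, 0.024, 0], "twist": 0, "claw": 1},
  {"linear": [-0.05, 0.024, 0], "twist": 0, "claw": 1},
  {"linear": [-0.05, 0.024, 0], "twist": 0, "claw": 1},
  {"linear": [-0.05, 0.024, 0], "twist": 0, "claw": 1},
  {"linear": [-0.05, 0.024, 0], "twist": 0, "claw": 1},
  {"linear": [-0.05, 0.024, 0], "twist": 0, "claw": 1},
  {"linear": [-0.05, 0.024, 0], "twist": 0, "claw": 1},
  {"linear": [-0.05, 0.024, 0], "twist": 0, "claw": 1},
  {"linear": [-0.05, 0.024, 0], "twist": 0, "claw": 1},
])

```text
time_s: 4.3
tcp_pos: [0.518, 0.085, 0.2314]
tcp_rot: [0.625, 0.78, 0.0, 0.0]
force: [0.1, 0.1, -0.0]
grip_width: 0.0
```

```bash
python3 - <<'E'
from h import *
for c in ["wrist","scene"]:
    im=get_image(c)
    p=im["pixels"].copy()
    for n in ["pawl_tab","pad_top","hinge_point"]:
        for q in place_of(n,c)[:2]: print(c,n,np.round(q["xy"],1),round(q["score"],2),atz(im,q["xy"],{"pawl_tab":.165,"pad_top":.187,"hinge_point":.09}[n]).round(4))
    print("tip->",np.round(proj(im,telemetry.get_obs()["tcp_pos"]),1),"model tab",np.round(proj(im,np.array([.5175,.081,.165])),1))
    if c=="scene": p=p[90:290,120:370];p=cv2.resize(p,None,fx=3,fy=3)
    cv2.imwrite(f"pics/{c}1.png",p)
E
```

```text
wrist pawl_tab [262.2 215. ] 0.92 [0.5216 0.0807 0.165 ]
wrist pawl_tab [335.5 286.2] 0.39 [0.5877 0.0375 0.165 ]
wrist hinge_point [230.  288.2] 0.61 [ 0.514 -0.03   0.09 ]
tip-> [257.4 249.1] model tab [256.6 213.4]
scene pawl_tab [247.1 153.7] 0.54 [0.5037 0.0811 0.165 ]
scene pawl_tab [256.6 258.5] 0.49 [ 0.7065 -0.235   0.165 ]
scene pad_top [222.  206.5] 0.61 [ 0.5463 -0.1451  0.187 ]
scene hinge_point [231.2 193.6] 0.79 [ 0.5083 -0.0324  0.09  ]
scene hinge_point [258.8 254.9] 0.29 [ 0.6881 -0.1851  0.09  ]
tip-> [251.7 139.6] model tab [250.9 155.3]
```

View pics/wrist1.png

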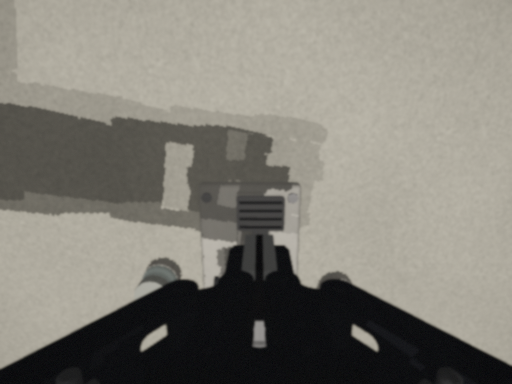

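View pics/scene1.png

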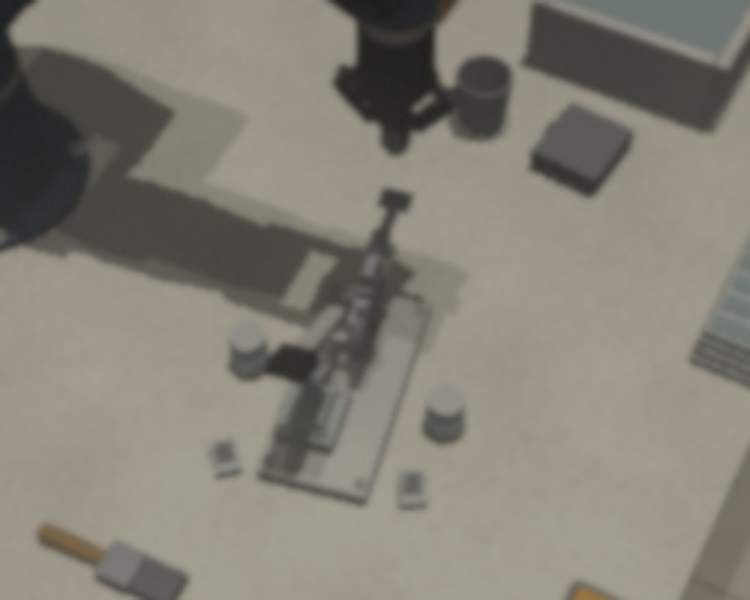

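The wrist view shows the tab square to the image at (261,213). That puts it within 3–4 mm of the tip's ground point, so I'll descend to just above it.

Emit:
play_rows([
  {"linear": [0, 0.004, 0.02], "twist": 0, "claw": 1},
  {"linear": [0, 0, 0.03], "twist": 0, "claw": 1},
  {"linear": [0, 0, 0.03], "twist": 0, "claw": 1},
  {"linear": [0, 0, 0.02], "twist": 0, "claw": 1},
  {"linear": [0, 0, 0.014], "twist": 0, "claw": 1},
  {"linear": [0, 0, 0], "twist": 0, "claw": 1},
])

```text
time_s: 5.2
tcp_pos: [0.5185, 0.0868, 0.1728]
tcp_rot: [0.625, 0.781, -0.001, -0.001]
force: [0.1, -0.0, 0.5]
grip_width: -0.0004
```

Emit:
play_rows([
  {"linear": [0, 0, 0.006], "twist": 0, "claw": 1},
  {"linear": [0.001, 0, 0.006], "twist": 0, "claw": 1},
  {"linear": [0.002, 0, 0.006], "twist": 0, "claw": 1},
])

```text
time_s: 5.45
tcp_pos: [0.5193, 0.0882, 0.1656]
tcp_rot: [0.625, 0.78, 0.0, 0.0]
force: [0.4, -0.2, 0.1]
grip_width: -0.0
```

Emit:
play_rows([
  {"linear": [0, 0, 0.006], "twist": 0, "claw": 1},
  {"linear": [0, 0, 0.006], "twist": 0, "claw": 1},
])

```text
time_s: 5.62
tcp_pos: [0.5193, 0.0887, 0.1598]
tcp_rot: [0.625, 0.78, 0.001, 0.0]
force: [-1.9, 5.7, 7.4]
grip_width: -0.0001
```

Emit:
play_rows([
  {"linear": [0.001, 0, 0.006], "twist": 0, "claw": 1},
  {"linear": [0.001, 0, 0.006], "twist": 0, "claw": 1},
])

```text
time_s: 5.78
tcp_pos: [0.5191, 0.09, 0.1539]
tcp_rot: [0.625, 0.78, 0.001, 0.0]
force: [-1.9, 7.3, 6.3]
grip_width: -0.0001
```

Emit:
play_rows([
  {"linear": [0.001, 0, 0.006], "twist": 0, "claw": 1},
])

```text
time_s: 5.87
tcp_pos: [0.519, 0.0906, 0.1508]
tcp_rot: [0.625, 0.78, 0.001, 0.0]
force: [-2.1, 6.2, 4.9]
grip_width: 0.0002
```

Emit:
play_rows([
  {"linear": [0.002, 0, 0.005], "twist": 0, "claw": 1},
])

```text
time_s: 5.95
tcp_pos: [0.5188, 0.0914, 0.1482]
tcp_rot: [0.625, 0.78, 0.001, 0.0]
force: [-1.4, 4.6, 5.0]
grip_width: 0.0001
```

Emit:
play_rows([
  {"linear": [0.002, 0, 0.004], "twist": 0, "claw": 1},
])

```text
time_s: 6.03
tcp_pos: [0.5186, 0.092, 0.1462]
tcp_rot: [0.625, 0.781, 0.001, 0.0]
force: [0.2, -1.0, 14.1]
grip_width: -0.0
```

Emit:
play_rows([
  {"linear": [0, 0, 0.002], "twist": 0, "claw": 1},
  {"linear": [0, 0, 0], "twist": 0, "claw": 1},
])

```text
time_s: 6.2
tcp_pos: [0.5189, 0.0919, 0.1462]
tcp_rot: [0.625, 0.781, 0.001, 0.001]
force: [-4.6, 3.8, 14.7]
grip_width: -0.0001
```

```bash
python3 - <<'E'
from h import *
for c in ["wrist","scene","top"]:
    im=get_image(c);p=im["pixels"].copy()
    if c=="scene": p=p[120:240,190:310];p=cv2.resize(p,None,fx=5,fy=5)
    if c=="top": p=p[170:250,200:340];p=cv2.resize(p,None,fx=5,fy=5)
    cv2.imwrite(f"pics/{c}2.png",p)
E
```

```text
(no output)
```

View pics/scene2.png

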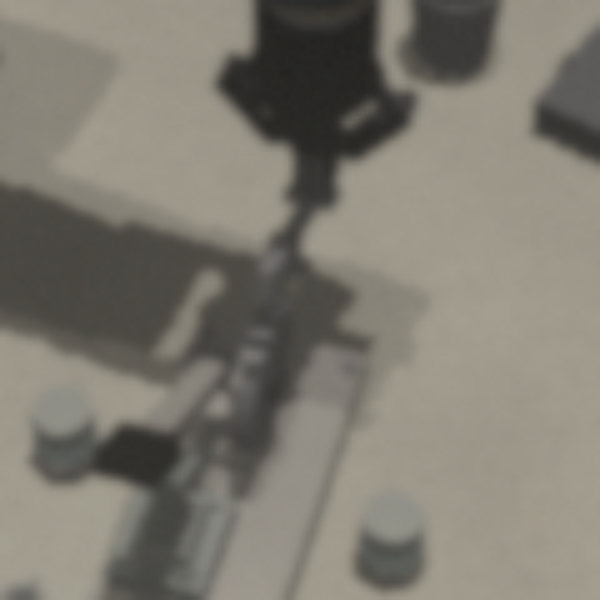

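View pics/wrist2.png

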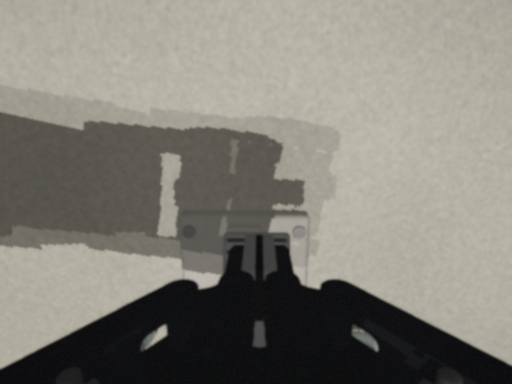

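The tip stopped at 0.146 m, a 19–20 mm drop, and the force rose to about 15 N. That fits the pawl's hard stop. I'll lift off and check that the pawl stays.

Emit:
play_rows([
  {"linear": [0, 0, -0.01], "twist": 0, "claw": 1},
  {"linear": [0, 0, -0.03], "twist": 0, "claw": 1},
  {"linear": [0, 0, -0.05], "twist": 0, "claw": 1},
  {"linear": [0, 0, -0.05], "twist": 0, "claw": 1},
  {"linear": [0, 0, -0.05], "twist": 0, "claw": 1},
  {"linear": [0, 0, -0.03], "twist": 0, "claw": 1},
  {"linear": [0, 0, 0], "twist": 0, "claw": 1},
])

```text
time_s: 6.93
tcp_pos: [0.5194, 0.0915, 0.258]
tcp_rot: [0.625, 0.78, 0.002, 0.002]
force: [-0.5, 0.2, 0.3]
grip_width: 0.0001
```

```bash
python3 - <<'E'
from h import *
P={};I={}
for c in ["wrist","scene","top"]:
    im=get_image(c);I[c]=im;p=im["pixels"].copy()
    for n in ["pawl_tab","pad_top"]:
        for q in place_of(n,c)[:1]: print(c,n,np.round(q["xy"],1),round(q["score"],2),atz(im,q["xy"],{"pawl_tab":.146,"pad_top":.187,"hinge_point":.09}[n]).round(4));P[n,c]=q["xy"]
    if c=="scene": p=p[120:240,190:310];p=cv2.resize(p,None,fx=5,fy=5)
    cv2.imwrite(f"pics/{c}3.png",p)
for a,b in [("wrist","scene"),("scene","top")]:
  for n in ["pawl_tab","pad_top"]:
    if (n,a) in P and (n,b) in P: print(a,b,n,tri(I[a],P[n,a],I[b],P[n,b]))
E
```

```text
wrist pawl_tab [255.2 192.9] 0.65 [0.5177 0.0891 0.146 ]
scene pad_top [218.3 206. ] 0.56 [ 0.5362 -0.1487  0.187 ]
top pawl_tab [225.  206.6] 0.61 [0.5155 0.0867 0.146 ]
top pad_top [320.4 192.4] 0.69 [ 0.5462 -0.1554  0.187 ]
scene top pad_top (array([ 0.54267245, -0.15458273,  0.19936596]), np.float64(0.0037962709833219734))
```

View pics/scene3.png

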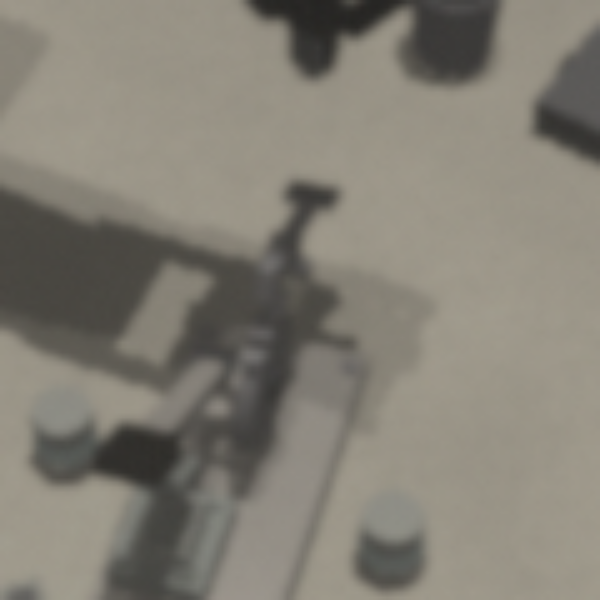

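View pics/wrist3.png

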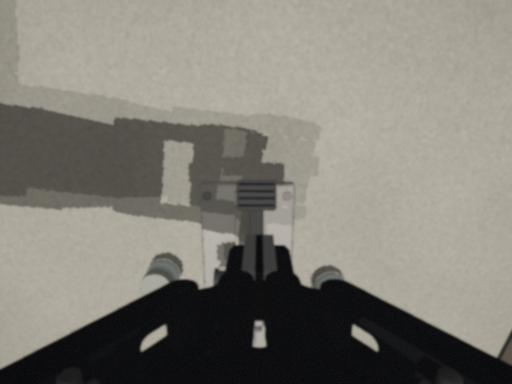

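The tab stays tilted and down, at scene (252,159), and the arm is still up. Next I'll go above the pad.

Emit:
play_rows([
  {"linear": [-0.03, -0.007, 0], "twist": 0, "claw": 1},
  {"linear": [-0.05, -0.007, 0], "twist": 0, "claw": 1},
  {"linear": [-0.055, -0.007, 0], "twist": 0, "claw": 1},
  {"linear": [-0.055, -0.007, 0], "twist": 0, "claw": 1},
  {"linear": [-0.055, -0.007, 0], "twist": 0, "claw": 1},
  {"linear": [-0.055, -0.007, 0], "twist": 0, "claw": 1},
  {"linear": [-0.055, -0.007, 0], "twist": 0, "claw": 1},
  {"linear": [-0.055, -0.007, 0], "twist": 0, "claw": 1},
  {"linear": [-0.05, -0.007, 0], "twist": 0, "claw": 1},
  {"linear": [-0.036, -0.006, 0], "twist": 0, "claw": 1},
])

```text
time_s: 8.22
tcp_pos: [0.5386, -0.16, 0.2544]
tcp_rot: [0.626, 0.78, -0.0, -0.0]
force: [0.5, 0.8, -0.1]
grip_width: -0.0001
```

```bash
python3 - <<'E'
from h import *
print(telemetry.get_obs()["tcp_pos"])
for c in ["wrist","scene"]:
    im=get_image(c);p=im["pixels"].copy()
    for n in ["pawl_tab","pad_top","hinge_point","lid_top"]:
        for q in place_of(n,c)[:1]: print(c,n,np.round(q["xy"],1),round(q["score"],2),atz(im,q["xy"],{"pawl_tab":.146,"pad_top":.19,"hinge_point":.09,"lid_top":.055}[n]).round(4))
    print(np.round(proj(im,np.array([.54,-.158,.19])),1))
    if c=="scene": p=p[120:240,190:310];p=cv2.resize(p,None,fx=5,fy=5)
    cv2.imwrite(f"pics/{c}4.png",p)
E
```

```text
[ 0.53857638 -0.16004988  0.25442908]
wrist pad_top [255.8 204.8] 0.77 [ 0.536  -0.1574  0.19  ]
wrist hinge_point [263.2  23.8] 0.75 [ 0.5127 -0.0261  0.09  ]
[261.3 206.8]
scene pawl_tab [247.4 156.9] 0.49 [0.503  0.0842 0.146 ]
scene pad_top [221.5 204.9] 0.85 [ 0.5435 -0.1428  0.19  ]
scene hinge_point [229.7 195.8] 0.72 [ 0.5084 -0.0421  0.09  ]
scene lid_top [228.4 220.6] 0.43 [ 0.5391 -0.1056  0.055 ]
[217.7 208.3]
```

View pics/scene4.png

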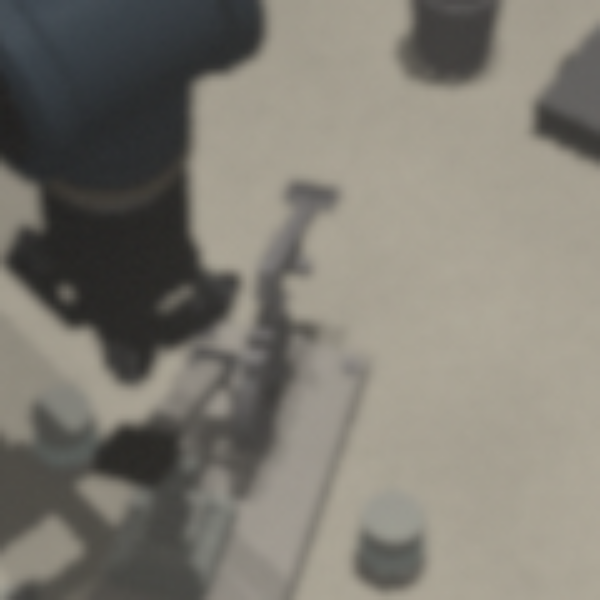

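View pics/wrist4.png

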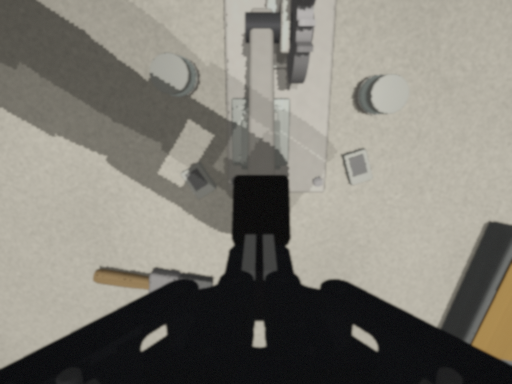

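The wrist view shows the black pad at columns 233–290, rows 176–240. It is centred near (261,208), directly under the tip, and the bystanders are clear. I'll descend onto it and follow the arc.

Emit:
play_rows([
  {"linear": [0, 0.002, 0.02], "twist": 0, "claw": 1},
  {"linear": [0, 0, 0.024], "twist": 0, "claw": 1},
  {"linear": [0, 0, 0.024], "twist": 0, "claw": 1},
  {"linear": [0, 0, 0.016], "twist": 0, "claw": 1},
  {"linear": [0, 0, 0.01], "twist": 0, "claw": 1},
  {"linear": [0, 0, 0.01], "twist": 0, "claw": 1},
])

```text
time_s: 9.22
tcp_pos: [0.5396, -0.1576, 0.2022]
tcp_rot: [0.625, 0.781, -0.0, -0.0]
force: [-0.2, -0.5, -0.3]
grip_width: 0.0001
```

Emit:
play_rows([
  {"linear": [-0.005, 0, 0.01], "twist": 0, "claw": 1},
  {"linear": [-0.005, 0, 0.01], "twist": 0, "claw": 1},
])

```text
time_s: 9.38
tcp_pos: [0.5411, -0.1629, 0.1933]
tcp_rot: [0.625, 0.781, 0.0, 0.001]
force: [-3.5, -1.1, 9.4]
grip_width: 0.0002
```

Emit:
play_rows([
  {"linear": [-0.006, 0, 0.01], "twist": 0, "claw": 1},
  {"linear": [-0.006, 0, 0.01], "twist": 0, "claw": 1},
  {"linear": [-0.005, 0, 0.01], "twist": 0, "claw": 1},
])

```text
time_s: 9.63
tcp_pos: [0.5431, -0.1718, 0.1788]
tcp_rot: [0.625, 0.78, 0.0, 0.001]
force: [-2.9, -1.0, 9.8]
grip_width: -0.0001
```

Emit:
play_rows([
  {"linear": [-0.005, 0, 0.01], "twist": 0, "claw": 1},
  {"linear": [-0.004, 0, 0.01], "twist": 0, "claw": 1},
  {"linear": [-0.004, 0, 0.01], "twist": 0, "claw": 1},
])

```text
time_s: 9.88
tcp_pos: [0.5449, -0.1785, 0.164]
tcp_rot: [0.625, 0.78, 0.0, 0.002]
force: [-1.2, -2.0, 9.6]
grip_width: -0.0002
```

The arm moves at a steady 10 N or so and has passed where the teeth would have stopped it. I'll keep going.

Emit:
play_rows([
  {"linear": [-0.004, 0, 0.01], "twist": 0, "claw": 1},
  {"linear": [-0.003, 0, 0.01], "twist": 0, "claw": 1},
  {"linear": [-0.003, 0, 0.01], "twist": 0, "claw": 1},
  {"linear": [-0.002, 0, 0.01], "twist": 0, "claw": 1},
])

```text
time_s: 10.22
tcp_pos: [0.5466, -0.1845, 0.1441]
tcp_rot: [0.625, 0.78, 0.0, 0.002]
force: [0.2, -3.6, 9.7]
grip_width: 0.0
```

Emit:
play_rows([
  {"linear": [-0.002, 0, 0.01], "twist": 0, "claw": 1},
  {"linear": [-0.001, 0, 0.01], "twist": 0, "claw": 1},
  {"linear": [-0.001, 0, 0.01], "twist": 0, "claw": 1},
  {"linear": [0, 0, 0.01], "twist": 0, "claw": 1},
])

```text
time_s: 10.55
tcp_pos: [0.5473, -0.1867, 0.1242]
tcp_rot: [0.625, 0.78, 0.0, 0.003]
force: [0.5, -4.7, 8.9]
grip_width: 0.0002
```

Emit:
play_rows([
  {"linear": [0, 0, 0.01], "twist": 0, "claw": 1},
  {"linear": [0, 0, 0.008], "twist": 0, "claw": 1},
  {"linear": [0, 0, 0.008], "twist": 0, "claw": 1},
])

```text
time_s: 10.8
tcp_pos: [0.5474, -0.1868, 0.1113]
tcp_rot: [0.625, 0.781, 0.0, 0.003]
force: [-0.2, -7.9, 11.7]
grip_width: 0.0001
```

Emit:
play_rows([
  {"linear": [0, 0, 0.006], "twist": 0, "claw": 1},
  {"linear": [0, 0, 0.005], "twist": 0, "claw": 1},
])

```text
time_s: 10.97
tcp_pos: [0.5475, -0.1872, 0.106]
tcp_rot: [0.625, 0.781, 0.0, 0.003]
force: [-0.2, -7.4, 11.8]
grip_width: -0.0001
```

Emit:
play_rows([
  {"linear": [0, 0, 0.004], "twist": 0, "claw": 1},
  {"linear": [0, 0, 0.003], "twist": 0, "claw": 1},
])

```text
time_s: 11.13
tcp_pos: [0.5476, -0.1874, 0.1027]
tcp_rot: [0.625, 0.781, 0.0, 0.003]
force: [0.1, -9.1, 12.3]
grip_width: 0.0
```

Emit:
play_rows([
  {"linear": [0, 0, 0.002], "twist": 0, "claw": 1},
  {"linear": [0, 0, 0.002], "twist": 0, "claw": 1},
])

```text
time_s: 11.3
tcp_pos: [0.5478, -0.1874, 0.1018]
tcp_rot: [0.625, 0.781, 0.0, 0.004]
force: [-6.4, -4.9, 33.2]
grip_width: -0.0
```

Hard stop: the tip is at 0.1018 m (home is 0.102) and the force has jumped to 33 N. I'll hold briefly, then lift straight off.

Emit:
play_rows([
  {"linear": [0, 0, 0], "twist": 0, "claw": 1},
  {"linear": [0, 0, 0], "twist": 0, "claw": 1},
  {"linear": [0, 0, 0], "twist": 0, "claw": 1},
  {"linear": [0, 0, 0], "twist": 0, "claw": 1},
])

```text
time_s: 11.63
tcp_pos: [0.5477, -0.1874, 0.1019]
tcp_rot: [0.625, 0.781, 0.0, 0.004]
force: [-3.5, -6.4, 21.8]
grip_width: -0.0001
```

Emit:
play_rows([
  {"linear": [0, 0, -0.006], "twist": 0, "claw": 1},
  {"linear": [0, 0, -0.02], "twist": 0, "claw": 1},
  {"linear": [0, 0, -0.04], "twist": 0, "claw": 1},
  {"linear": [0, 0, -0.06], "twist": 0, "claw": 1},
  {"linear": [0, 0, -0.06], "twist": 0, "claw": 1},
  {"linear": [0, 0, -0.06], "twist": 0, "claw": 1},
  {"linear": [0, 0, -0.04], "twist": 0, "claw": 1},
  {"linear": [0, 0, 0], "twist": 0, "claw": 1},
])

```text
time_s: 12.3
tcp_pos: [0.5473, -0.1857, 0.2468]
tcp_rot: [0.625, 0.781, 0.001, 0.004]
force: [-0.2, -0.1, 0.8]
grip_width: 0.0
```

```bash
python3 - <<'E'
from h import *
P={};I={}
for c in ["wrist","scene","top"]:
    im=get_image(c);p=im["pixels"].copy();I[c]=im
    for n in ["pawl_tab","pad_top","lid_top"]:
        for q in place_of(n,c)[:1]: print(c,n,np.round(q["xy"],1),round(q["score"],2));P[n,c]=q["xy"]
    print("model pad home",np.round(proj(im,np.array([.546,-.190,.102])),1))
    if c=="scene": p=p[120:240,190:310];p=cv2.resize(p,None,fx=5,fy=5)
    cv2.imwrite(f"pics/{c}5.png",p)
for a,b in [("wrist","scene"),("scene","top"),("wrist","top")]:
  for n in ["pawl_tab","pad_top"]:
    if (n,a) in P and (n,b) in P: print(a,b,n,tri(I[a],P[n,a],I[b],P[n,b]))
for n in ["pot_a","cassette_a","wash_bottle","beaker","slide_box","brush"]:
    for q in place_of(n,"top")[:2]: print(n,atz(I["top"],q["xy"],0).round(3),round(q["score"],2))
E
```

```text
wrist pad_top [255.  181.8] 0.96
model pad home [255.3 184.6]
scene pawl_tab [248.7 157.9] 0.47
scene pad_top [235.  221.1] 0.74
model pad home [215.5 233.9]
top pawl_tab [225.1 205.9] 0.69
model pad home [328.2 197.6]
wrist scene pad_top (array([ 0.56683332, -0.16251325,  0.15283483]), np.float64(0.05416395812411892))
scene top pawl_tab (array([0.51326916, 0.08345605, 0.14905745]), np.float64(0.009165495840957629))
pot_a [ 0.649 -0.041  0.   ] 0.7
pot_a [ 0.416 -0.08   0.   ] 0.55
cassette_a [ 0.66  -0.139  0.   ] 0.64
cassette_a [0.612 0.377 0.   ] 0.58
wash_bottle [0.614 0.369 0.   ] 0.46
beaker [0.53  0.096 0.   ] 0.74
beaker [0.487 0.369 0.   ] 0.71
slide_box [0.615 0.374 0.   ] 0.57
brush [ 0.536 -0.072  0.   ] 0.66
brush [ 0.429 -0.363  0.   ] 0.6
```

View pics/scene5.png

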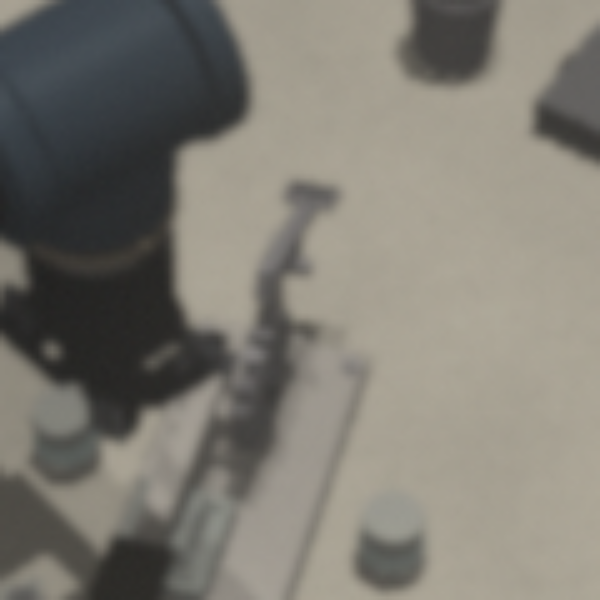

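View pics/wrist5.png

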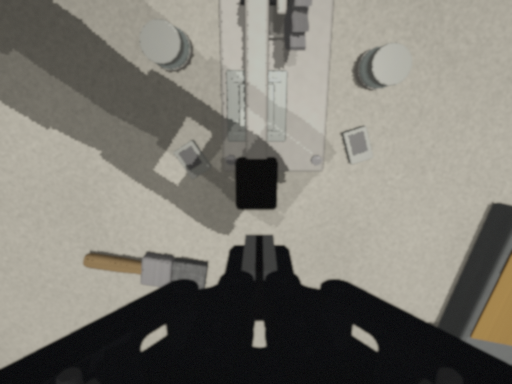

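```bash
python3 - <<'E'
from h import *
o=telemetry.get_obs();print(o["time_s"],o["tcp_pos"].round(3),o["force"].round(1),abs(o["qvel"]).max())
print(workorder.finish_job())
E
```

```text
13.2 [ 0.546 -0.185  0.242] [-0.4  0.8 -1.3] 0.0015804531638918201
the job is handed in; nothing more can be done
None
```

I freed the pawl, pushed the arm down to its stop and handed the job in at 13.2 s. It gave no verdict.

- **Pawl:** I pressed the tab down about 19–20 mm with the shut fingertips, until the force rose to about 15 N at its stop. It was still down after I lifted off and in the last scene picture.
- **Arm:** I pushed the pad down along its arc at about 10 N, past the tooth position without catching. It met the hard stop with the tip at 0.1018 m (home is 0.102 m) and the force up to 33 N. I held it there for about 0.3 s, then lifted straight off to about 0.24 m.

**Last checks:**
- **Pad position:** by eye, the pad was within about 2 px of its computed home position in the wrist and scene pictures. That is too coarse to show a spring-back of a millimetre or two after I let go. I did not touch the pad again to measure it.
- **Lid:** I did not measure the lid itself. I take it as shut because the arm reached its stop.
- **Robot:** it was at rest and touching nothing, with only about 1 N of sensor noise.
- **Bystanders:** those in the last pictures looked undisturbed. I never saw contact with any of them.

**Checks that disagreed:** with the robot in view, the scene camera's network gave a wrong place for the pad. In the top view, some bystander labels were false. Two examples are a "beaker" reported at the press and a "wash bottle" at the slide box. I went by the pictures instead, and never re-confirmed the wash bottle's position.

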